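Clear a failed relay from the test jig into the reject bin

ROBOT

A 6-joint arm with a two-finger parallel gripper is mounted at the origin on a cart in front of the work surface, level with it; the furniture and walls round the work are solid. World frame = base frame: x ahead of the robot, y to its left, z up, the work surface at z = 0. Lengths are in m, angles in rad, forces in N, time in s.
With the tool pointing down it reaches from about 0.325 to 0.9 m from the base axis. Payload 3.5 kg.
Tool frame: the origin (TCP) lies midway between the tips of the shut fingers; the grasp point (between the pads) lies 19 mm behind it; z points along the fingers, y is the line along which they close (so a half turn about z gives the same grasp; the last joint's range is limited). The gripper opens to 85 mm and grips with 20 to 120 N. Pads are 22 mm wide; open, the fingers measure 114 mm over their backs; the gripper's body (76 mm by 85 mm) begins 54 mm behind the grasp point. The pads swing forward as they close: fully open they stand 13 mm farther back than shut.
Start: joints at [-1.368, 0.276, -0.026, 1.268, 0, 1.467], TCP at [0.188, -0.596, 0.231] pointing down, gripper open.
Joint ranges: [-3.12, 3.12], [-0.85, 1.88], [-1.08, 1.24], [-1.95, 2.15], [-1.57, 1.53], [-3.14, 3.14]. Speed limits (rad/s): [2.57, 2.57, 3.14, 3.14, 3.14, 3.14].

INTERFACE

Orientations are given as a unit quaternion [x, y, z, w].
In Python, from cell import readout, cams, sign_off, spotter gives the robot as it stands.
- The arm moves only by the tool step_arm, never from a script. Its argument "plan" is a list of rows, each an object with "slide": the shift along the tool's x, y, z in cm, a list of three; "angular": the turn, a rotation vector about the tool's x, y, z in rad, a list of three; "fingers": the opening in per cent of the stroke, from 0 (shut) to 100 (fully open). In form: [{"slide": [tx, ty, tz], "angular": [rx, ry, rz], "fingers": fingers}, ...]. A call has 1 to 5 rows; each row is the pose to reach, as a shift and turn from the pose commanded when the call began, along the tool's axes at that moment; what a row does not reach only later rows make up. A row lasts 1/8 s, in which the tool goes at most 62.5 mm and 10.7 degrees, less where a joint would pass 70% of its speed; a pose out of reach is approached as far as the arm can. A call with a gripper value outside its range is refused whole. The fingers move at their own pace and stop on an object; the grip force is fixed at half the most. Time passes only in rows, so rows that repeat a pose let the fingers close. It gives the time, the measured TCP pose, the force, the opening and the grip force at its end, in the units of the state.
- readout.get_obs(): the state, without advancing time (a new reading comes with each control period).
- cams.grab_frame(name): name is "scene" or "top"; returns a dict with "color" (420x560x3 uint8, red, green, blue), "z_map" (420x560 float32, m along the optical axis (not along the pixel's ray), 0 where there is no reading), "fx", "fy", "cx", "cy" (pixels), "k1" (the pictures are not rectified: a ray, as slopes to the right and down, at radius r is drawn at 1 + k1 r^2 times it, then the intrinsics apply), "rvec" (rotation vector, rad) and "tvec" (3), from world to camera coordinates, as OpenCV has them. Camera axes: x right, y down, z forward; pixel columns grow to the right and rows downward; lengths in m; the calibration is good to about 2 mm. A picture is of the moment at which its call begins.
- sign_off(): hands the job in; it is judged then, once.
Trained networks look in the newest picture that a camera, given by its name, has taken for a name from the list of things; names that differ only in an ending like _2 or _b are one class to them, and where a whole thing is asked for, a point or a joint stands for the part that bears it (a point fixed in the world has none). Each returns a list of dicts, best first, with "p" (0 to 1); they miss things now and then, are a little off and sometimes report something else, mostly with a low value. They report only what shows in the picture. A call takes as long as a camera call. They do not tell look-alikes from the thing itself.
- spotter.boxes_of(query, camera): "rect" ([left, top, width, height] as shares, 0 to 1, of the picture: columns of its width, rows of its height, round what is visible of it).
- spotter.cut_out(query, camera): "region" (420x560 bool, what is visible of it) and "rect" ([left, top, width, height] as shares, 0 to 1, of the picture: columns of its width, rows of its height, round what is visible of it).
The state is a dict: "time": time; "qpos": joint angles; "joint_velocities": joint speeds; "joint_efforts": joint torques, N m; "position": TCP position; "orientation": TCP orientation; "force": force on the tool from outside, world axes, zero at the start; "torque": the same for the moment, N m; "opening": finger opening in m; "grip_force": force on a finger pad.
Only numpy, scipy, OpenCV 4.12 (cv2) and the standard library are available. Lean on these libraries where they do the work, as an engineer would, in place of code of your own. Each camera call takes 0.05 s, during which the arm holds its last target. There are 200 camera calls.

TASK

The relay clamped in the test jig has failed its test. Swing the jig's hold-down arm up and right back, past upright, so that it stays open, and only then lift the relay out and drop it into the red reject bin. Leave the arm open for the next relay, leave the bin standing where it is, and do not disturb the passed relays in the black tray.

Things in the scene. Friction and masses are not known exactly. Their poses are not given: they have to be found in the camera images.
- test_jig: relay test jig, fixed: dark brown base plate 200 x 130 mm, top at 22 mm, red and green lamps at its front corners, capped binding posts (44 mm high) at its back corners, an aluminium clevis (114 mm high) for the hold-down arm. Origin: under the plate's centre; x points from front (knob, lamps) to back (hinge), z up. Nest 15 mm in front of the origin, hinge 65 mm behind it
- jig_nest (a point): centre of the nest's floor (22 mm above the bench), between four L-shaped aluminium corner guides 12 mm high that leave the relay about 2.5 mm of play each way
- failed_relay: the failed relay, loose in the nest under the arm: black foot 60 x 50 x 20 mm (x, y, z) with a cream block 44 x 44 mm on it, 70 mm tall in all, about 0.2 kg. Origin: centre of its underside; x, y roughly along the jig's x, y. Best gripped on the cream block (20 to 70 mm up) along the jig's y, as the hinge stands behind it
- failed_relay_mid (a point): middle of the failed relay, 35 mm above its underside on its axis
- hold_down (a joint): angle of the hold-down arm (rad): 0 = down, rubber foot just above the relay's top; grows as the arm swings up and back about the jig's y axis; about 1.5 = balanced upright; stop at 1.75, where it leans back and stays by itself. Let go well before upright, it drops
- hold_down_knob (a point): centre of the black ball knob (26 mm diameter) at the free end of the arm; moves with it. The arm is a steel bar 14 mm wide, 8 mm thick, ending in a 9 mm rod that rises to the knob. Arm down, the knob is in front of the relay, 128 mm above the bench; it can be pinched along the jig's y and turns between the fingers
- hold_down_hinge (a point): hinge of the arm, 104 mm above the bench, 80 mm behind the nest's centre; axis: the jig's y. Arm down, the knob lies 150 mm in front of it and 24 mm above it. Angle a brings the knob to (-150 cos a + 24 sin a, 0, 150 sin a + 24 cos a) mm from the hinge in the jig's axes
- reject_bin: red plastic stacking bin, loose, about 0.6 kg, outside 200 x 150 x 95 mm (x, y, z), walls and floor 4 mm; front wall (-x) only 50 mm high, the side walls slope down to it over the front 45 mm; blank white card on the front. An older reject, a small cream terminal strip, lies inside near the back wall. Origin: centre of its underside; z up
- passed_relay_1: a passed relay like the failed one, standing in the black steel tray (203 x 103 x 42 mm) between jig and bin; its top is 72 mm above the bench; origin: centre of its underside
- passed_relay_2: the other passed relay in the black tray; origin: centre of its underside
Not all that is in view belongs to the job. Leave any green look-alike of the failed_relay alone.

How it is judged:
On the way:
1. the hold-down arm is swung back past upright while the relay still sits in its nest (value of joint hold_down above 1.45 rad and horizontal distance between failed_relay and jig_nest below 0.015 m and height (world z) of failed_relay below 0.03 m), for 0.2 s.
At the end, for the whole second after the job is handed in: the failed relay rests at the bottom of the red bin (its middle inside the walls and less than 70 mm above the bin's underside, which is 25 mm under the rim), the bin stands upright and still, and the hold-down arm is still swung back (1.4 rad or more) (x of failed_relay_mid in the frame of reject_bin between -0.09 and 0.09 m and y of failed_relay_mid in the frame of reject_bin between -0.066 and 0.066 m and z of failed_relay_mid in the frame of reject_bin between 0 and 0.07 m and value of joint hold_down above 1.4 rad and linear speed of each of failed_relay, reject_bin below 0.03 m/s and angle between reject_bin's own z axis and vertical below 0.1 rad); the robot touches nothing.
It fails at once if the reject bin was shifted more than 40 mm or tipped more than 20 degrees (distance of reject_bin from where it was at the start of the episode above 0.04 m or angle between reject_bin's own z axis and vertical above 0.35 rad).
It fails at once if a passed relay was moved more than 20 mm (distance of any of passed_relay_1, passed_relay_2 from where it was at the start of the episode above 0.02 m).
It also fails if it takes over 53 s, if anything falls off the work surface, if the arm or the gripper's body presses on something with over 40 N, if the wrist force passes 120 N, or if a joint passes its speed limit or range.

## Working session

There is one attempt and no reset: what is moved stays moved. The work goes in short steps, Python scripts to look and compute and a tool call to move; the robot and the scene stay as the last step left them, time stands still between calls to the robot, and variables do not carry over. Pictures are saved under pics/ and viewed, at most 10 in all, crops included, and the job is handed in when it is done.

Besides the shell and the picture viewer there is one more tool, called by a JSON object that holds its "method" and its "body", one argument or row to a line. step_arm: Moves the arm, as the interface text tells. Its arguments: {"type":"object","properties":{"plan":{"type":"array","items":{"type":"object","properties":{"slide":{"type":"array","items":{"type":"number"}},"angular":{"type":"array","items":{"type":"number"}},"fingers":{"type":"number"}}}}},"required":["plan"]}

```bash
mkdir -p pics; ls; cat > h.py <<'E'
import numpy as np, cv2
from cell import readout, cams, spotter
from scipy.spatial.transform import Rotation as R
def world(f, mask=None):
    h,w=f['z_map'].shape
    v,u=np.mgrid[:h,:w]
    x=(u-f['cx'])/f['fx']; y=(v-f['cy'])/f['fy']
    K=np.array([[f['fx'],0,f['cx']],[0,f['fy'],f['cy']],[0,0,1]])
    p=cv2.undistortPoints(np.stack([u,v],-1).reshape(-1,1,2).astype(np.float64),K,np.array([f['k1'],0,0,0.])).reshape(h,w,2)
    z=f['z_map']
    c=np.dstack([p[...,0]*z,p[...,1]*z,z])
    Rm=cv2.Rodrigues(np.array(f['rvec'],float))[0]
    return (c-np.array(f['tvec']).ravel())@Rm
def save(n,img,s=1):
    cv2.imwrite(n,cv2.resize(cv2.cvtColor(img,cv2.COLOR_RGB2BGR),None,fx=s,fy=s,interpolation=cv2.INTER_CUBIC))
E
cat > a.py <<'E'
from h import *
o=readout.get_obs(); print(o['time'],o['position'],o['orientation'],o['opening'])
for c in ['top','scene']:
    f=cams.grab_frame(c); save(f'pics/{c}0.png',f['color'],1.4); W=world(f)
    np.savez(f'{c}0.npz',W=W,color=f['color'],z=f['z_map'])
    print(c,-cv2.Rodrigues(np.array(f['rvec'],float))[0].T@np.ravel(f['tvec']))
    for q in ['test_jig','failed_relay','hold_down_knob','reject_bin','passed_relay_1']:
        for d in spotter.cut_out(q,c)[:4]:
            m=d['region']&(f['z_map']>0); P=W[m]
            r=np.array(d['rect'])*[560,420,560,420]
            print(q,round(d['p'],2),r.round(),m.sum(),np.median(P,0).round(3),P.min(0).round(3),P.max(0).round(3))
E
python3 a.py
```

```text
pics
0.0 [ 0.1879822  -0.59524667  0.23016203] [ 9.88333418e-01  1.52301774e-01 -5.49284407e-05 -1.10548905e-03] 0.08523036774090002
top [0.40666595 0.06088055 1.20774372]
test_jig 0.78 [167. 159.  57.  83.] 3832 [0.539 0.258 0.023] [ 0.436  0.194 -0.   ] [0.64  0.334 0.143]
failed_relay 0.96 [181. 190.  24.  25.] 379 [0.522 0.25  0.089] [0.495 0.24  0.019] [0.553 0.286 0.101]
failed_relay 0.81 [120. 193.  35.  34.] 642 [0.501 0.398 0.067] [ 0.466  0.369 -0.001] [0.54  0.453 0.076]
hold_down_knob 0.84 [180. 165.  13.  70.] 542 [0.525 0.263 0.11 ] [0.443 0.25  0.02 ] [0.611 0.294 0.143]
reject_bin 0.72 [364. 160.  80. 101.] 6093 [ 0.525 -0.254  0.007] [ 0.409 -0.356 -0.006] [ 0.648 -0.151  0.104]
passed_relay_1 0.91 [313. 221.  25.  20.] 526 [ 0.466 -0.046  0.071] [ 0.443 -0.081  0.004] [ 0.492 -0.02   0.079]
passed_relay_1 0.76 [273. 219.  27.  22.] 527 [0.466 0.042 0.071] [ 0.442  0.012 -0.   ] [0.494 0.072 0.079]
scene [-0.73755764  0.69018482  0.89417924]
test_jig 0.85 [171. 200.  60.  66.] 1763 [0.5   0.276 0.023] [ 0.429  0.187 -0.005] [0.806 0.336 0.145]
failed_relay 0.65 [144. 239.  30.  36.] 692 [0.487 0.411 0.04 ] [ 0.46   0.353 -0.004] [0.625 0.444 0.074]
failed_relay 0.58 [191. 219.  23.  29.] 404 [0.501 0.276 0.058] [0.487 0.242 0.026] [0.545 0.291 0.097]
hold_down_knob 0.55 [188. 202.  25.  26.] 172 [0.511 0.268 0.111] [0.437 0.255 0.098] [0.603 0.283 0.145]
reject_bin 0.62 [316. 168.  64.  35.] 180 [ 0.608 -0.183  0.072] [ 0.408 -0.3    0.003] [ 0.634 -0.173  0.102]
passed_relay_1 0.91 [293. 206.  20.  22.] 422 [ 0.453 -0.037  0.053] [ 0.177 -0.142 -0.001] [0.594 0.104 0.251]
passed_relay_1 0.76 [265. 214.  23.  22.] 454 [0.45  0.051 0.053] [ 0.414 -0.031  0.004] [0.589 0.082 0.078]
```

View pics/top0.png

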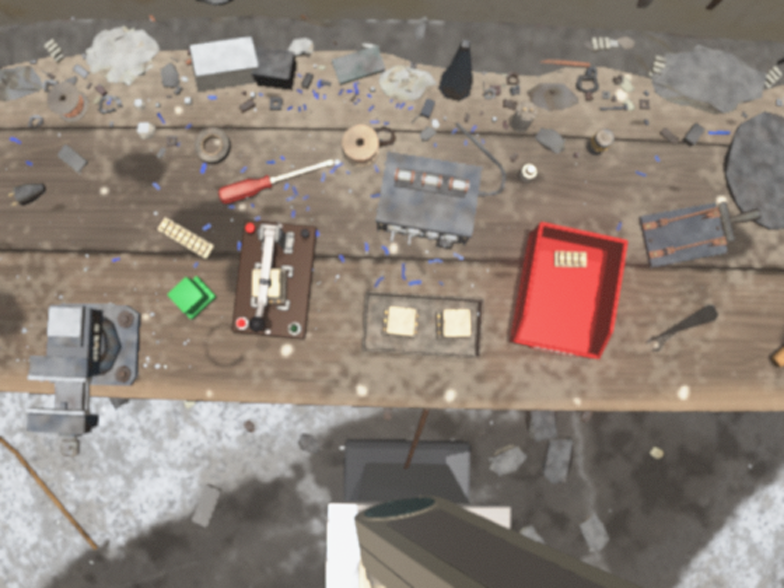

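```bash
python3 - <<'E'
from h import *
d=np.load('top0.npz'); save('pics/jig0.png',d['color'][140:260,100:260],5)
W=d['W']; z=d['z']
def rect(P): 
    r=cv2.minAreaRect((P*1000).astype(np.float32)); return r
jig=(W[...,0]>.40)&(W[...,0]<.68)&(W[...,1]>.15)&(W[...,1]<.36)&(z>0)
pl=jig&(W[...,2]>.014)&(W[...,2]<.03); print('plate',rect(W[pl][:,:2]))
arm=jig&(W[...,2]>.1); P=W[arm]
c,v=np.linalg.eigh(np.cov(P[:,:2].T)); print('arm dir',v[:,-1],P.mean(0))
k=jig&(W[...,2]>.128); print('knob',np.median(W[k],0),k.sum(),W[k].max(0),W[k].min(0))
rel=jig&(W[...,2]>.082)&(W[...,2]<.097); print('relay top',rel.sum(),rect(W[rel][:,:2]),np.median(W[rel],0))
b=(W[...,1]<-.1)&(W[...,1]>-.4)&(W[...,0]>.35)&(z>0)&(W[...,0]<.72)&(W[...,2]>.085)&(W[...,2]<.11); print('bin rim',b.sum(),rect(W[b][:,:2]))
b=(W[...,1]<-.1)&(W[...,1]>-.4)&(W[...,0]>.35)&(z>0)&(W[...,0]<.72)&(W[...,2]>.03)&(W[...,2]<.11); print('bin',b.sum(),rect(W[b][:,:2]))
E
```

```text
plate ((557.9663696289062, 282.7286682128906), (169.7121124267578, 236.1438751220703), 86.31230163574219)
arm dir [-0.99784233  0.06565573] [0.53858309 0.26257896 0.11450565]
knob [0.4537612 0.268107  0.1366984] 109 [0.46529735 0.28014885 0.14265065] [0.44293305 0.25670446 0.12818236]
relay top 237 ((557.9031982421875, 264.3641662597656), (43.27858352661133, 112.68067932128906), 89.4457015991211) [0.52478369 0.25558905 0.09226062]
bin rim 683 ((537.760986328125, -244.12979125976562), (154.94630432128906, 174.44998168945312), 80.26367950439453)
bin 2099 ((555.83251953125, -200.45034790039062), (248.14996337890625, 252.6538543701172), 79.44539642333984)
```

View pics/jig0.png

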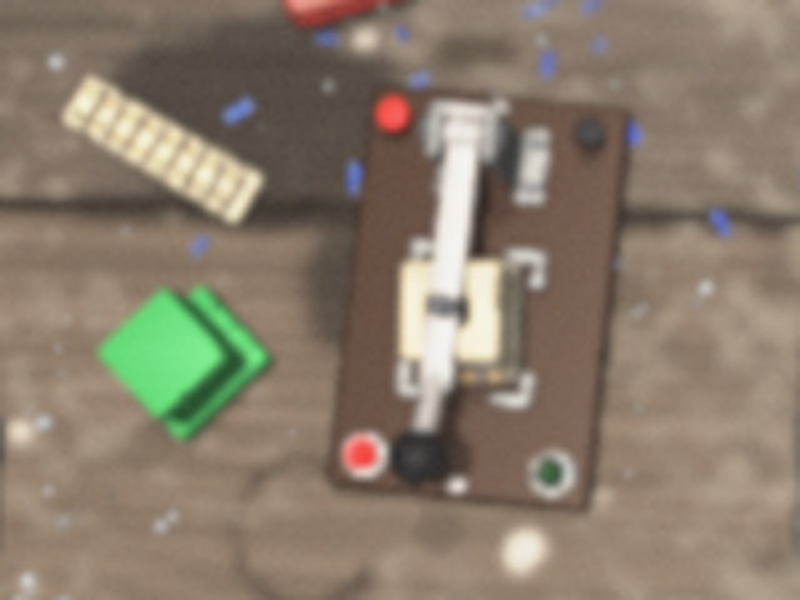

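View pics/scene0.png

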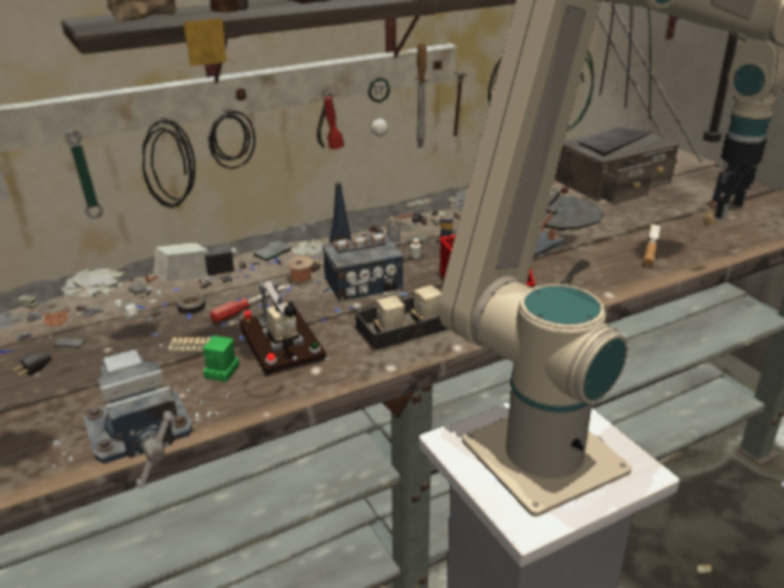

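The failed relay is the cream block under the arm in the jig, at top-view pixel (192,203). The other candidates don't fit: the green look-alike is at (137,210), and the two passed relays are at (286,230) and (325,230) in the black tray. The crop confirms a cream block between the four corner guides, with the black knob in front at (183,231). The red bin is at (404,210), with the older strip by its back wall.

```bash
cat >> h.py <<'E'
def go(pos,yaw,o=None):
    o=o or readout.get_obs()
    Q=R.from_quat(o['orientation']); T=R.from_euler('z',yaw)*R.from_euler('x',np.pi)
    print('t',round(o['time'],2),'at',np.round(o['position'],3),'slide',(Q.inv().apply(np.array(pos)-o['position'])*100).round(2),'ang',(Q.inv()*T).as_rotvec().round(3))
E
python3 - <<'E'
from h import *
d=np.load('top0.npz'); W=d['W']; z=d['z']
hsv=cv2.cvtColor(d['color'],cv2.COLOR_RGB2HSV)
m=((W[...,0]>.40)&(W[...,0]<.68)&(W[...,1]>.15)&(W[...,1]<.36)&(z>0)&(W[...,2]>.012)&(W[...,2]<.028)&(hsv[...,2]<115)).astype(np.uint8)
m=cv2.morphologyEx(m,cv2.MORPH_OPEN,np.ones((3,3)))
n,l,s,c=cv2.connectedComponentsWithStats(m); i=1+s[1:,4].argmax(); print(s[i])
print(cv2.minAreaRect((W[l==i][:,:2]*1000).astype(np.float32)))
go([.5,-.1,.25],-.08); go([.454,.2685,.17],-.08)
E
```

```text
[167 166  20  61 676]
((545.2534790039062, 310.2190246582031), (38.689510345458984, 148.1783447265625), 85.65789794921875)
t 0.6 at [ 0.188 -0.596  0.231] slide [ 44.67 -37.91  -1.87] ang [0.    0.    0.386]
t 0.6 at [ 0.188 -0.596  0.231] slide [ 51.38 -74.44   6.13] ang [0.    0.    0.386]
```

{"method": "step_arm", "body": {
  "plan": [
    {"slide": [44.7,-37.9,-2],"angular": [0,0,0.386],"fingers": 60},
    {"slide": [44.7,-37.9,-2],"angular": [0,0,0.386],"fingers": 60},
    {"slide": [44.7,-37.9,-2],"angular": [0,0,0.386],"fingers": 60},
    {"slide": [44.7,-37.9,-2],"angular": [0,0,0.386],"fingers": 60},
    {"slide": [44.7,-37.9,-2],"angular": [0,0,0.386],"fingers": 60}
  ]
}}

```text
time: 1.23
position: [0.3554, -0.3301, 0.2424]
orientation: [0.999, -0.04, 0.0, 0.0]
force: [0.4, -0.2, 0.6]
opening: 0.0512
grip_force: 0.0
```

```bash
python3 -c "
from h import *
go([.5,-.1,.25],-.075); go([.454,.2685,.17],-.075)"
```

```text
t 1.23 at [ 0.355 -0.33   0.242] slide [ 12.56 -24.1   -0.77] ang [ 0.001 -0.001 -0.006]
t 1.23 at [ 0.355 -0.33   0.242] slide [  5.   -60.46   7.2 ] ang [ 0.001 -0.001 -0.006]
```

{"method": "step_arm", "body": {
  "plan": [
    {"slide": [5,-60.5,4],"angular": [0,0,0],"fingers": 60},
    {"slide": [5,-60.5,4],"angular": [0,0,0],"fingers": 60},
    {"slide": [5,-60.5,4],"angular": [0,0,0],"fingers": 60},
    {"slide": [5,-60.5,4],"angular": [0,0,0],"fingers": 60},
    {"slide": [5,-60.5,4],"angular": [0,0,0],"fingers": 60}
  ]
}}

```text
time: 1.85
position: [0.4053, -0.0221, 0.2218]
orientation: [0.999, -0.04, 0.001, 0.0]
force: [1.7, 0.3, 0.1]
opening: 0.051
grip_force: 0.0
```

```bash
python3 -c "
from h import *
go([.454,.2685,.18],-.075)"
```

```text
t 1.85 at [ 0.405 -0.022  0.222] slide [  2.51 -29.36   4.18] ang [ 0.    -0.002 -0.006]
```

{"method": "step_arm", "body": {
  "plan": [
    {"slide": [2.5,-29.4,4.2],"angular": [0,0,0],"fingers": 60},
    {"slide": [2.5,-29.4,4.2],"angular": [0,0,0],"fingers": 60},
    {"slide": [2.5,-29.4,4.2],"angular": [0,0,0],"fingers": 60},
    {"slide": [2.5,-29.4,4.2],"angular": [0,0,0],"fingers": 60},
    {"slide": [2.5,-29.4,4.2],"angular": [0,0,0],"fingers": 60}
  ]
}}

```text
time: 2.48
position: [0.4427, 0.0742, 0.1873]
orientation: [1.0, -0.004, -0.001, -0.023]
force: [0.2, -0.8, -0.0]
opening: 0.0511
grip_force: 0.0
```

```bash
python3 - <<'E'
from h import *
f=cams.grab_frame('scene'); save('pics/s1.png',f['color'][150:300,130:330],4)
go([.454,.2685,.112],-.075)
E
```

```text
t 2.52 at [0.443 0.074 0.187] slide [  0.98 -19.07   8.38] ang [-0.046  0.003  0.068]
```

View pics/s1.png

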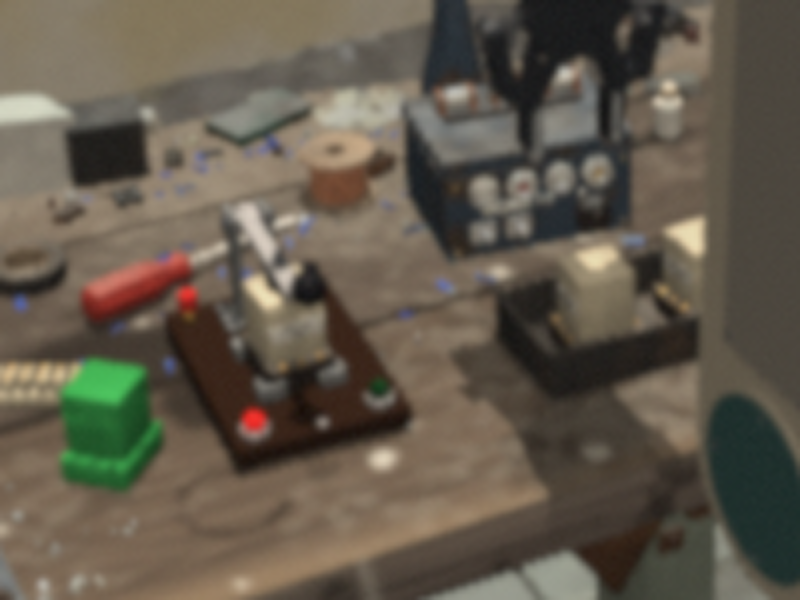

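The picture shows the gripper above the tray, with the knob at crop (310,283) in front of the cream relay and the hold-down arm down. The last move fell short, so I'll check the joints.

```bash
python3 - <<'E'
from h import *
o=readout.get_obs(); print(np.round(o['qpos'],3), np.round(o['joint_velocities'],3))
E
```

```text
[-0.008 -0.01  -0.455  1.128  0.046  3.141] [-0.005 -0.015 -0.003  0.021 -0.006 -0.001]
```

Joint 6 has hit its limit (q6 = yaw offset + q1). The same grasp turned half a revolution puts it at about 0.5, so I'll turn the tool round on the way.

```bash
python3 -c "
from h import *
go([.454,.2685,.2],.9)"
```

```text
t 2.52 at [0.443 0.074 0.187] slide [  0.96 -19.47  -0.41] ang [-0.044 -0.019 -0.907]
```

{"method": "step_arm", "body": {
  "plan": [
    {"slide": [0.5,-4,-0.4],"angular": [-0.04,-0.01,-0.18],"fingers": 60},
    {"slide": [1,-8,-0.4],"angular": [-0.045,-0.01,-0.36],"fingers": 60},
    {"slide": [1,-12,-0.4],"angular": [-0.045,-0.01,-0.54],"fingers": 60},
    {"slide": [1,-16,-0.4],"angular": [-0.045,-0.02,-0.72],"fingers": 60},
    {"slide": [1,-19.5,-0.4],"angular": [-0.044,-0.02,-0.907],"fingers": 60}
  ]
}}

```text
time: 3.15
position: [0.454, 0.2701, 0.2008]
orientation: [0.899, 0.438, -0.0, 0.0]
force: [0.3, -0.3, 0.3]
opening: 0.0515
grip_force: 0.0
```

```bash
python3 -c "
from h import *
go([.454,.2685,.2],1.8)"
```

```text
t 3.15 at [0.454 0.27  0.201] slide [-0.12  0.1   0.08] ang [ 0.     0.001 -0.894]
```

{"method": "step_arm", "body": {
  "plan": [
    {"slide": [-0.1,0.1,0],"angular": [0,0,-0.9],"fingers": 60},
    {"slide": [-0.1,0.1,0],"angular": [0,0,-0.9],"fingers": 60},
    {"slide": [-0.1,0.1,0],"angular": [0,0,-0.9],"fingers": 60},
    {"slide": [-0.1,0.1,0],"angular": [0,0,-0.9],"fingers": 60},
    {"slide": [-0.1,0.1,0],"angular": [0,0,-0.9],"fingers": 60}
  ]
}}

```text
time: 3.78
position: [0.454, 0.2671, 0.2007]
orientation: [0.62, 0.785, -0.0, 0.0]
force: [1.0, 0.2, 0.4]
opening: 0.0511
grip_force: 0.0
```

{"method": "step_arm", "body": {
  "plan": [
    {"slide": [0,0,0],"angular": [0,0,-0.9],"fingers": 60},
    {"slide": [0,0,0],"angular": [0,0,-0.9],"fingers": 60},
    {"slide": [0,0,0],"angular": [0,0,-0.9],"fingers": 60},
    {"slide": [0,0,0],"angular": [0,0,-0.9],"fingers": 60},
    {"slide": [0,0,0],"angular": [0,0,-0.9],"fingers": 60}
  ]
}}

```text
time: 4.4
position: [0.4541, 0.2671, 0.2007]
orientation: [0.217, 0.976, -0.0, 0.0]
force: [0.4, -1.0, 0.1]
opening: 0.0512
grip_force: 0.0
```

```bash
python3 -c "
from h import *
go([.454,.2685,.15],3.067)"
```

```text
t 4.4 at [0.454 0.267 0.201] slide [0.07 0.13 5.07] ang [-0.001  0.    -0.362]
```

{"method": "step_arm", "body": {
  "plan": [
    {"slide": [0,0.1,2],"angular": [0,0,-0.18],"fingers": 60},
    {"slide": [0,0.1,3],"angular": [0,0,-0.362],"fingers": 60},
    {"slide": [0,0.1,6],"angular": [0,0,-0.362],"fingers": 60},
    {"slide": [0,0.1,9.3],"angular": [0,0,-0.362],"fingers": 60},
    {"slide": [0,0.1,9.3],"angular": [0,0,-0.362],"fingers": 60}
  ]
}}

```text
time: 5.03
position: [0.4518, 0.267, 0.1051]
orientation: [0.04, 0.999, -0.002, -0.003]
force: [-0.3, 0.2, 0.9]
opening: 0.0512
grip_force: 0.0
```

{"method": "step_arm", "body": {
  "plan": [
    {"slide": [0,0,0],"angular": [0,0,0],"fingers": 22},
    {"slide": [0,0,0],"angular": [0,0,0],"fingers": 22},
    {"slide": [0,0,0],"angular": [0,0,0],"fingers": 22},
    {"slide": [0,0,0],"angular": [0,0,0],"fingers": 22}
  ]
}}

```text
time: 5.52
position: [0.4554, 0.2701, 0.1093]
orientation: [0.039, 0.999, 0.001, 0.001]
force: [-0.1, 3.0, 6.7]
opening: 0.0233
grip_force: 59.0
```

```bash
python3 - <<'E'
from h import *
o=readout.get_obs(); print(o['time'],o['position'],o['force'],o['opening'],o['grip_force'])
Q=R.from_quat(o['orientation']); print(Q.as_matrix().round(3))
f=cams.grab_frame('top'); W=world(f); save('pics/t2.png',f['color'][140:260,100:260],5)
f=cams.grab_frame('scene'); save('pics/s2.png',f['color'][150:300,130:330],4)
for a in [.15,.3,.45,.6,.75,.9,1.05,1.2,1.35,1.5,1.6,1.68]:
    d=np.array([-150*np.cos(a)+24*np.sin(a)+150,0,150*np.sin(a)+24*np.cos(a)-24])/10
    print(a,'tool slide',[-round(d[0],1),0,-round(d[2],1)])
E
```

```text
5.525 [0.45539529 0.2700954  0.10931794] [-0.11212369  2.9864504   6.70989723] 0.023327142712747575 58.97895634174347
[[-0.997  0.078  0.003]
 [ 0.078  0.997  0.002]
 [-0.003  0.002 -1.   ]]
0.15 tool slide [np.float64(-0.5), 0, np.float64(-2.2)]
0.3 tool slide [np.float64(-1.4), 0, np.float64(-4.3)]
0.45 tool slide [np.float64(-2.5), 0, np.float64(-6.3)]
0.6 tool slide [np.float64(-4.0), 0, np.float64(-8.1)]
0.75 tool slide [np.float64(-5.7), 0, np.float64(-9.6)]
0.9 tool slide [np.float64(-7.6), 0, np.float64(-10.8)]
1.05 tool slide [np.float64(-9.6), 0, np.float64(-11.8)]
1.2 tool slide [np.float64(-11.8), 0, np.float64(-12.5)]
1.35 tool slide [np.float64(-14.1), 0, np.float64(-12.8)]
1.5 tool slide [np.float64(-16.3), 0, np.float64(-12.7)]
1.6 tool slide [np.float64(-17.8), 0, np.float64(-12.5)]
1.68 tool slide [np.float64(-19.0), 0, np.float64(-12.2)]
```

View pics/s2.png

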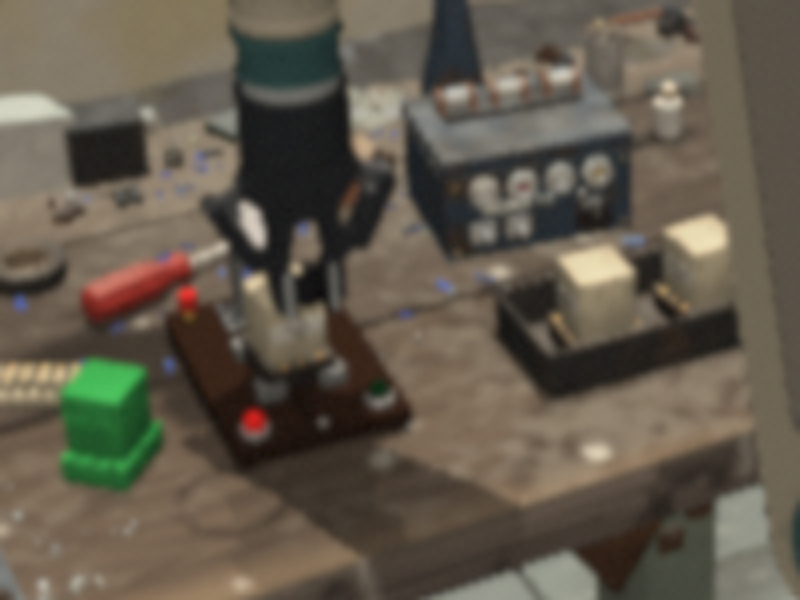

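It's gripped: opening 23 mm at 59 N, and the picture shows the fingers either side of the knob at about crop (310,285). I'll start the arc gently.

{"method": "step_arm", "body": {
  "plan": [
    {"slide": [-0.2,0,-1.1],"angular": [0,0,0],"fingers": 22},
    {"slide": [-0.5,0,-2.2],"angular": [0,0,0],"fingers": 22},
    {"slide": [-0.9,0,-3.3],"angular": [0,0,0],"fingers": 22},
    {"slide": [-1.4,0,-4.3],"angular": [0,0,0],"fingers": 22},
    {"slide": [-1.4,0,-4.3],"angular": [0,0,0],"fingers": 22}
  ]
}}

```text
time: 6.25
position: [0.469, 0.269, 0.1512]
orientation: [0.039, 0.999, 0.001, 0.001]
force: [1.6, 5.7, -1.9]
opening: 0.0231
grip_force: 59.0
```

{"method": "step_arm", "body": {
  "plan": [
    {"slide": [-1.1,0,-2.0],"angular": [0,0,0],"fingers": 22},
    {"slide": [-2.6,0,-3.8],"angular": [0,0,0],"fingers": 22},
    {"slide": [-4.3,0,-5.3],"angular": [0,0,0],"fingers": 22},
    {"slide": [-6.2,0,-6.5],"angular": [0,0,0],"fingers": 22},
    {"slide": [-8.2,0,-7.5],"angular": [0,0,0],"fingers": 22}
  ]
}}

```text
time: 6.88
position: [0.5497, 0.2604, 0.2251]
orientation: [0.039, 0.999, -0.002, -0.001]
force: [-0.6, -0.2, -0.3]
opening: 0.0191
grip_force: 0.0
```

The grip was lost on the way, so I'll see where the arm is.

```bash
python3 - <<'E'
from h import *
f=cams.grab_frame('top'); W=world(f)
s=cams.grab_frame('scene'); a=s['color'][150:300,130:330]; b=f['color'][150:250,150:240]
save('pics/s3.png',np.hstack([cv2.resize(a,(400,300)),cv2.resize(b,(270,300))]),1.15)
for d in spotter.cut_out('hold_down_knob','top')[:1]:
    P=W[d['region']]; print(d['p'],P.max(0),P.min(0))
Q=readout.get_obs(); print(Q['position'],Q['opening'],Q['grip_force'])
E
```

```text
0.74 [0.61161232 0.30504928 0.23480642] [0.49258875 0.24398404 0.01854414]
[0.54993074 0.2606045  0.22525167] 0.018534007036217524 0.0
```

View pics/s3.png

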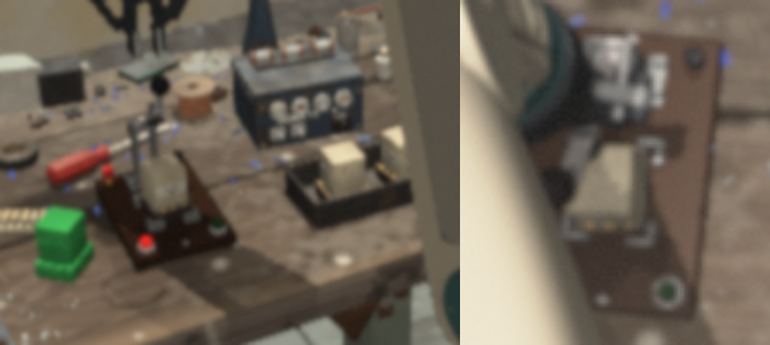

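{"method": "step_arm", "body": {
  "plan": [
    {"slide": [0,0,-3],"angular": [0,0,0],"fingers": 40},
    {"slide": [0,0,-3],"angular": [0,0,0],"fingers": 40}
  ]
}}

```text
time: 7.28
position: [0.5497, 0.2614, 0.2571]
orientation: [0.039, 0.999, -0.0, 0.001]
force: [-0.1, -0.3, 0.4]
opening: 0.0343
grip_force: 0.0
```

```bash
python3 - <<'E'
from h import *
s=cams.grab_frame('scene'); W=world(s); np.savez('s4.npz',W=W,color=s['color'])
save('pics/s4.png',s['color'][160:280,150:270],5)
C=s['color'].max(-1)
jx=np.array([.997,-.076]); H=np.array([.604,.2575])
X=(W[...,:2]-H)@jx; Y=(W[...,:2]-H)@[.076,.997]
m=(X>-.2)&(X<.08)&(abs(Y)<.03)&(W[...,2]>.12)&(W[...,2]<.27)&(C<60)
v,u=np.nonzero(m); print(m.sum(), [np.percentile(a[m],[5,50,95]).round(3) for a in (X,Y,W[...,2])], u.mean(),v.mean())
o=readout.get_obs(); print(o['position'],o['qpos'].round(2) if hasattr(o['qpos'],'round') else o['qpos'])
E
```

```text
67 [array([-0.166, -0.159, -0.087]), array([-0.009,  0.002,  0.013]), array([0.124, 0.134, 0.229])] 205.9402985074627 217.77611940298507
[0.54907172 0.26128203 0.25574381] [ 0.34  0.24 -0.03  1.31 -0.    0.42]
```

View pics/s4.png

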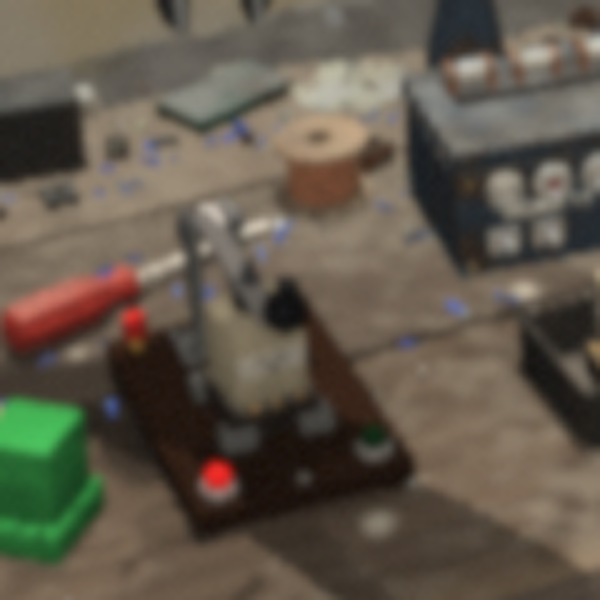

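The arm has dropped back down (knob at crop (288,303)) and the relay is still seated in its nest. I'll grip again 9 mm deeper, command the fingers fully shut and run the arc more slowly.

```bash
python3 -c "
from h import *
go([.454,.2685,.18],3.067);go([.454,.2685,.10],3.067)"
```

```text
t 7.33 at [0.549 0.261 0.256] slide [ 9.54 -0.01  7.57] ang [-0.001  0.    -0.003]
t 7.33 at [0.549 0.261 0.256] slide [ 9.54 -0.   15.57] ang [-0.001  0.    -0.003]
```

{"method": "step_arm", "body": {
  "plan": [
    {"slide": [5,0,2],"angular": [0,0,0],"fingers": 60},
    {"slide": [9.5,0,4],"angular": [0,0,0],"fingers": 60},
    {"slide": [9.5,0,8],"angular": [0,0,0],"fingers": 60},
    {"slide": [9.5,0,12],"angular": [0,0,0],"fingers": 60},
    {"slide": [9.5,0,15.5],"angular": [0,0,0],"fingers": 60}
  ]
}}

```text
time: 7.95
position: [0.4523, 0.2678, 0.0978]
orientation: [0.039, 0.999, -0.001, -0.002]
force: [0.2, -0.9, 0.0]
opening: 0.0515
grip_force: 0.0
```

{"method": "step_arm", "body": {
  "plan": [
    {"slide": [0,0,0],"angular": [0,0,0],"fingers": 0},
    {"slide": [0,0,0],"angular": [0,0,0],"fingers": 0},
    {"slide": [0,0,0],"angular": [0,0,0],"fingers": 0},
    {"slide": [0,0,0],"angular": [0,0,0],"fingers": 0},
    {"slide": [0,0,0],"angular": [0,0,0],"fingers": 0}
  ]
}}

```text
time: 8.57
position: [0.4522, 0.2704, 0.1014]
orientation: [0.038, 0.999, 0.002, -0.003]
force: [-6.3, 4.7, -0.3]
opening: 0.0234
grip_force: 58.6
```

{"method": "step_arm", "body": {
  "plan": [
    {"slide": [-0.3,0,-1.5],"angular": [0,0,0],"fingers": 0},
    {"slide": [-0.8,0,-2.9],"angular": [0,0,0],"fingers": 0},
    {"slide": [-1.4,0,-4.3],"angular": [0,0,0],"fingers": 0},
    {"slide": [-2.1,0,-5.7],"angular": [0,0,0],"fingers": 0},
    {"slide": [-2.1,0,-5.7],"angular": [0,0,0],"fingers": 0}
  ]
}}

```text
time: 9.2
position: [0.4752, 0.2688, 0.1605]
orientation: [0.038, 0.999, 0.002, -0.001]
force: [-6.8, 3.4, 3.6]
opening: 0.0234
grip_force: 58.9
```

{"method": "step_arm", "body": {
  "plan": [
    {"slide": [-0.9,0,-1.2],"angular": [0,0,0],"fingers": 0},
    {"slide": [-1.9,0,-2.4],"angular": [0,0,0],"fingers": 0},
    {"slide": [-3.0,0,-3.4],"angular": [0,0,0],"fingers": 0},
    {"slide": [-4.2,0,-4.4],"angular": [0,0,0],"fingers": 0},
    {"slide": [-4.2,0,-4.4],"angular": [0,0,0],"fingers": 0}
  ]
}}

```text
time: 9.82
position: [0.5192, 0.2656, 0.2042]
orientation: [0.039, 0.999, 0.002, 0.001]
force: [-2.4, 5.8, 3.0]
opening: 0.0234
grip_force: 59.1
```

{"method": "step_arm", "body": {
  "plan": [
    {"slide": [-1.3,0,-0.8],"angular": [0,0,0],"fingers": 0},
    {"slide": [-2.6,0,-1.5],"angular": [0,0,0],"fingers": 0},
    {"slide": [-4.1,0,-2.0],"angular": [0,0,0],"fingers": 0},
    {"slide": [-5.5,0,-2.4],"angular": [0,0,0],"fingers": 0},
    {"slide": [-5.5,0,-2.4],"angular": [0,0,0],"fingers": 0}
  ]
}}

```text
time: 10.45
position: [0.5734, 0.2616, 0.2265]
orientation: [0.039, 0.999, 0.002, 0.0]
force: [-1.6, 6.5, 0.1]
opening: 0.0234
grip_force: 59.1
```

{"method": "step_arm", "body": {
  "plan": [
    {"slide": [-1.5,0,-0.2],"angular": [0,0,0],"fingers": 0},
    {"slide": [-3.0,0,-0.3],"angular": [0,0,0],"fingers": 0},
    {"slide": [-4.5,0,-0.3],"angular": [0,0,0],"fingers": 0},
    {"slide": [-6.0,0,-0.1],"angular": [0,0,0],"fingers": 0},
    {"slide": [-7.2,0,0.2],"angular": [0,0,0],"fingers": 0}
  ]
}}

```text
time: 11.08
position: [0.6451, 0.2534, 0.2242]
orientation: [0.039, 0.999, -0.001, 0.001]
force: [0.3, -0.5, -0.2]
opening: 0.0001
grip_force: 0.0
```

{"method": "step_arm", "body": {
  "plan": [
    {"slide": [0,0,0],"angular": [0,0,0],"fingers": 0},
    {"slide": [0,0,0],"angular": [0,0,0],"fingers": 0}
  ]
}}

```text
time: 11.32
position: [0.6438, 0.2535, 0.2232]
orientation: [0.039, 0.999, -0.001, -0.001]
force: [0.3, 1.2, 1.0]
opening: -0.0001
grip_force: 0.0
```

```bash
python3 - <<'E'
from h import *
s=cams.grab_frame('scene'); t=cams.grab_frame('top'); o=readout.get_obs(); print(o['position'],o['time'])
a=s['color'][160:280,150:270]; b=t['color'][150:250,150:240]
save('pics/s5.png',np.hstack([cv2.resize(a,(400,400)),cv2.resize(b,(360,400))]))
E
```

```text
[0.64383614 0.25373579 0.22347435] 11.425
```

View pics/s5.png

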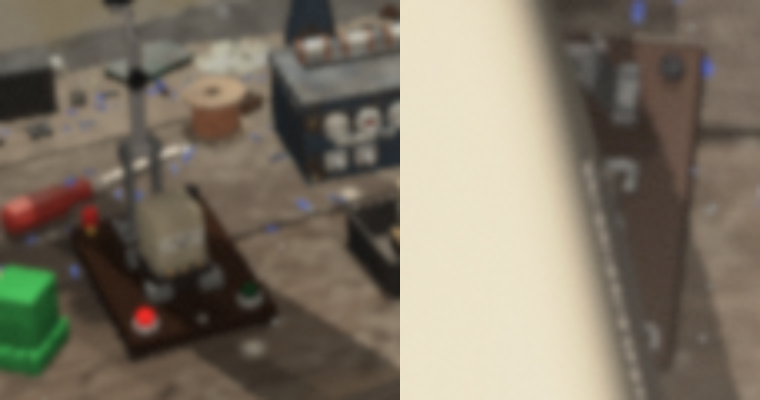

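```bash
cat > p.py <<'E'
from h import *
s=cams.grab_frame('scene'); o=readout.get_obs()
def pr(P):
    K=np.array([[s['fx'],0,s['cx']],[0,s['fy'],s['cy']],[0,0,1]])
    return cv2.projectPoints(np.array(P,float).reshape(-1,1,3),np.array(s['rvec']),np.array(s['tvec']),K,np.array([s['k1'],0,0,0.]))[0].reshape(-1,2)
jx=np.array([.9971,-.076,0]); H=np.array([.604,.2575,.104])
img=cv2.resize(s['color'],None,fx=5,fy=5,interpolation=cv2.INTER_CUBIC)
L={'H':H,'T':o['position']}
for a in [1.2,1.5,1.75]:
    L[str(a)]=H+jx*(-.150*np.cos(a)+.024*np.sin(a))+[0,0,.150*np.sin(a)+.024*np.cos(a)]
for k,P in L.items():
    q=pr(P)[0]; print(k,q.round(1)); cv2.circle(img,tuple((q*5+2).astype(int)),5,(255,0,255),1); cv2.putText(img,k,tuple((q*5+10).astype(int)),0,.4,(255,0,0),1)
save('pics/s6.png',img[700:1150,700:1300])
E
python3 p.py
```

```text
H [191.9 204. ]
T [184.6 162.1]
1.2 [190.5 162.7]
1.5 [185.9 155.6]
1.75 [182.7 153.3]
```

View pics/s6.png

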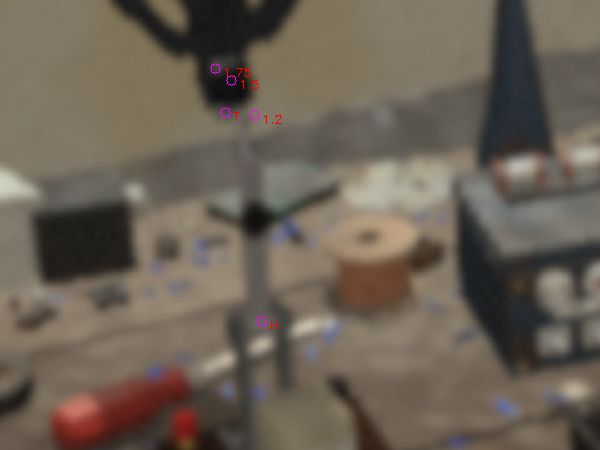

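The blob at about (229,87) is the knob, just in front of the shut fingers, so the arm is leaning back on them at about 1.5 rad. I'll draw the fingers backwards so it follows down to its stop.

{"method": "step_arm", "body": {
  "plan": [
    {"slide": [-0.8,0,0],"angular": [0,0,0],"fingers": 0},
    {"slide": [-1.6,0,0],"angular": [0,0,0],"fingers": 0},
    {"slide": [-1.6,0,0],"angular": [0,0,0],"fingers": 0}
  ]
}}

```text
time: 11.85
position: [0.6612, 0.2526, 0.2233]
orientation: [0.039, 0.999, -0.0, -0.0]
force: [0.6, 0.6, 0.1]
opening: -0.0
grip_force: 0.0
```

```bash
sed -i 's/s6.png/s7.png/' p.py; python3 p.py
```

```text
H [191.9 204. ]
T [183.1 159.9]
1.2 [190.5 162.7]
1.5 [185.9 155.6]
1.75 [182.7 153.3]
```

View pics/s7.png

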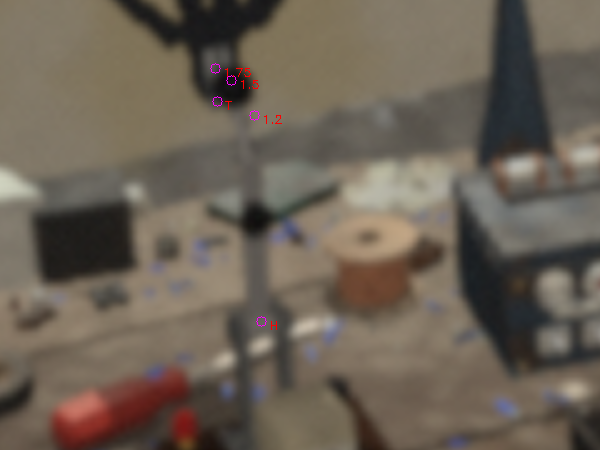

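The arm hasn't moved between the two pictures (foot at (257,218), knob near (227,85)), so it may already be on its stop. I'll work out its angle from depth.

```bash
cat > ang.py <<'E'
exec(open('p.py').read().split("img=")[0])
W=world(s); H=H
X=(W[...,:2]-H[:2])@jx[:2]; Y=(W[...,:2]-H[:2])@[.076,.9971]; Z=W[...,2]-H[2]
for a in [1.3,1.4,1.5,1.6,1.7,1.75]:
    q=lambda l: pr(H+jx*(l[0]*np.cos(a)+l[1]*np.sin(a))+[0,0,-l[0]*np.sin(a)+l[1]*np.cos(a)])[0].round(1)
    print(a,'foot',q((-.08,-.01)),'bar120',q((-.12,0.006)))
v,u=np.mgrid[:420,:560]
C=s['color'].max(-1)
f=(abs(u-191)<6)&(abs(v-184)<6); w=np.where(f,np.clip(110-C.astype(float),0,None),0); w=np.where(w>.5*w.max(),w,0)
print('foot obs',(w*u).sum()/w.sum(),(w*v).sum()/w.sum())
m=(abs(u-190)<6)&(v>163)&(v<200)&(abs(Y)<.03)&(abs(X)<.06)
for v0 in range(164,200,3):
    k=m&(v>=v0)&(v<v0+3)
    if k.sum(): print(v0,k.sum(),np.median(X[k]).round(4),np.median(Y[k]).round(4),np.median(Z[k]).round(4))
E
python3 ang.py
```

```text
1.3 foot [192.7 186.2] bar120 [190.9 172. ]
1.4 foot [191.9 184.2] bar120 [189.7 169.7]
1.5 foot [191.1 182.5] bar120 [188.5 167.7]
1.6 foot [190.2 180.9] bar120 [187.3 166.2]
1.7 foot [189.5 179.7] bar120 [186.2 165. ]
1.75 foot [189.1 179.1] bar120 [185.7 164.6]
foot obs 190.85011895321173 183.58088818398096
164 9 -0.0073 0.0028 0.1304
167 10 -0.0123 0.0033 0.1239
170 14 -0.0145 0.003 0.1154
173 17 -0.0173 0.0034 0.1067
176 15 -0.0168 0.0015 0.0976
179 16 -0.0162 0.0018 0.0886
182 23 -0.0203 0.0025 0.0813
185 18 -0.0192 0.0036 0.0719
188 16 -0.011 0.0028 0.0558
191 15 -0.0121 0.0019 0.0471
194 15 -0.0088 0.0019 0.0346
197 17 -0.0088 0.0012 0.0249
```

The depth fit gives a bar angle of about 1.46 to 1.5, so it's balanced upright on friction and not touching the fingers. I'll go over the top and push it back from the front.

{"method": "step_arm", "body": {
  "plan": [
    {"slide": [-0.5,0,-4],"angular": [0,0,0],"fingers": 0},
    {"slide": [-0.5,0,-8],"angular": [0,0,0],"fingers": 0},
    {"slide": [4,0,-8],"angular": [0,0,0],"fingers": 0},
    {"slide": [8,0,-8],"angular": [0,0,0],"fingers": 0},
    {"slide": [12.3,0,-8],"angular": [0,0,0],"fingers": 0}
  ]
}}

```text
time: 12.58
position: [0.5365, 0.2625, 0.3036]
orientation: [0.039, 0.999, -0.0, -0.0]
force: [-0.2, 0.5, 0.3]
opening: 0.0005
grip_force: 0.0
```

```bash
python3 ang.py | tail -11; python3 -c "
from h import *
J=lambda X:[.604+.9971*X,.2575-.076*X]
go(J(-.065)+[.24],3.067); go(J(.02)+[.24],3.067)"
```

```text
167 10 -0.0121 0.0025 0.123
170 14 -0.0158 0.0029 0.1157
173 18 -0.0184 0.0035 0.1082
176 15 -0.0173 0.0018 0.0975
179 17 -0.0177 0.0026 0.0874
182 23 -0.0229 0.0031 0.082
185 18 -0.0212 0.004 0.0726
188 16 -0.0121 0.0023 0.0568
191 15 -0.012 0.0022 0.0471
194 15 -0.0093 0.0034 0.0353
197 17 -0.0088 0.0029 0.0247
t 12.62 at [0.53  0.262 0.304] slide [-0.96  0.08  6.35] ang [-0.002 -0.007 -0.002]
t 12.62 at [0.53  0.262 0.304] slide [-9.46  0.08  6.29] ang [-0.002 -0.007 -0.002]
```

{"method": "step_arm", "body": {
  "plan": [
    {"slide": [0,0,3],"angular": [0,0,0],"fingers": 0},
    {"slide": [0,0,6.3],"angular": [0,0,0],"fingers": 0},
    {"slide": [-3,0,6.3],"angular": [0,0,0],"fingers": 0},
    {"slide": [-5,0,6.3],"angular": [0,0,0],"fingers": 0},
    {"slide": [-6.5,0,6.3],"angular": [0,0,0],"fingers": 0}
  ]
}}

```text
time: 13.25
position: [0.6031, 0.2572, 0.2402]
orientation: [0.039, 0.999, -0.0, -0.001]
force: [-0.2, 1.0, -0.4]
opening: -0.0002
grip_force: 0.1
```

{"method": "step_arm", "body": {
  "plan": [
    {"slide": [-1,0,0],"angular": [0,0,0],"fingers": 0},
    {"slide": [-2,0,0],"angular": [0,0,0],"fingers": 0},
    {"slide": [-2,0,0],"angular": [0,0,0],"fingers": 0}
  ]
}}

```text
time: 13.62
position: [0.623, 0.2557, 0.2406]
orientation: [0.039, 0.999, -0.0, -0.0]
force: [0.8, 0.3, 0.9]
opening: -0.0001
grip_force: 0.0
```

```bash
python3 ang.py | tail -12; python3 -c "
from h import *
J=lambda X:[.604+.9971*X,.2575-.076*X]
go(J(-.12)+[.3],3.067)"
```

```text
164 8 0.0199 0.0019 0.119
167 13 0.0108 0.0023 0.1125
170 15 0.0107 0.002 0.1047
173 15 0.0087 0.0032 0.0954
176 19 0.0024 0.0028 0.0885
179 24 -0.0004 0.003 0.08
182 17 -0.0004 0.0031 0.0719
185 15 0.0044 0.002 0.0589
188 16 0.0021 0.0032 0.0496
191 15 0.0006 0.0017 0.04
194 15 0.0014 0.0026 0.0304
197 18 -0.0006 0.0012 0.0209
t 13.68 at [0.623 0.256 0.241] slide [13.86 -0.   -5.94] ang [-0.001 -0.    -0.004]
```

The arm now leans back (face slope +0.13, about 1.7 rad) and stays there with no contact force. Next is the relay.

{"method": "step_arm", "body": {
  "plan": [
    {"slide": [3,0,0],"angular": [0,0,0],"fingers": 30},
    {"slide": [7,0,0],"angular": [0,0,0],"fingers": 100},
    {"slide": [10.1,0,0],"angular": [0,0,0],"fingers": 100},
    {"slide": [10.1,0,4],"angular": [0,0,0],"fingers": 100},
    {"slide": [10.1,0,8],"angular": [0,0,0],"fingers": 100}
  ]
}}

```text
time: 14.3
position: [0.5215, 0.2641, 0.161]
orientation: [0.039, 0.999, 0.0, 0.001]
force: [-1.1, -0.5, -0.4]
opening: 0.0853
grip_force: 0.0
```

```bash
python3 ang.py | tail -12; python3 -c "
from h import *
J=lambda X:[.604+.9971*X,.2575-.076*X]
go(J(-.081)+[.048],3.067); print(readout.get_obs()['opening'])
d=np.load('top0.npz'); W=d['W']; hsv=cv2.cvtColor(d['color'],cv2.COLOR_RGB2HSV)
m=(W[...,0]>.49)&(W[...,0]<.56)&(W[...,1]>.22)&(W[...,1]<.31)&(W[...,2]>.084)&(W[...,2]<.098)
print(m.sum(),np.percentile(W[m],[3,97],axis=0))"
```

```text
1.5 foot [191.1 182.5] bar120 [188.5 167.7]
1.6 foot [190.2 180.9] bar120 [187.3 166.2]
1.7 foot [189.5 179.7] bar120 [186.2 165. ]
1.75 foot [189.1 179.1] bar120 [185.7 164.6]
foot obs 188.34313725490196 180.58307533539733
179 11 0.0 -0.0018 0.0779
182 16 -0.0012 0.0029 0.0711
185 15 0.0049 0.0027 0.0587
188 16 0.0033 0.0033 0.0493
191 15 0.0016 0.0019 0.0396
194 14 -0.0007 0.0035 0.0313
197 18 -0.0006 0.0008 0.0207
t 14.35 at [0.517 0.262 0.154] slide [-0.65  0.21 10.64] ang [-0.004 -0.008 -0.003]
0.08525741826701223
231 [[0.50232533 0.24381002 0.08745275]
 [0.54556914 0.28536017 0.09593895]]
```

{"method": "step_arm", "body": {
  "plan": [
    {"slide": [-0.1,0.1,3],"angular": [0,0,0],"fingers": 100},
    {"slide": [-0.1,0.1,6],"angular": [0,0,0],"fingers": 100},
    {"slide": [-0.1,0.1,9],"angular": [0,0,0],"fingers": 100},
    {"slide": [-0.1,0.1,11.2],"angular": [0,0,0],"fingers": 100},
    {"slide": [-0.1,0.1,11.2],"angular": [0,0,0],"fingers": 100}
  ]
}}

```text
time: 14.98
position: [0.521, 0.2639, 0.0475]
orientation: [0.039, 0.999, -0.001, -0.002]
force: [-0.2, -0.3, 0.1]
opening: 0.0857
grip_force: 0.0
```

{"method": "step_arm", "body": {
  "plan": [
    {"slide": [0,0,0],"angular": [0,0,0],"fingers": 20},
    {"slide": [0,0,0],"angular": [0,0,0],"fingers": 20},
    {"slide": [0,0,0],"angular": [0,0,0],"fingers": 20},
    {"slide": [0,0,0],"angular": [0,0,0],"fingers": 20},
    {"slide": [0,0,0],"angular": [0,0,0],"fingers": 20}
  ]
}}

```text
time: 15.6
position: [0.5243, 0.265, 0.0505]
orientation: [0.039, 0.999, 0.0, 0.001]
force: [0.1, 0.5, 6.3]
opening: 0.0454
grip_force: 59.7
```

{"method": "step_arm", "body": {
  "plan": [
    {"slide": [0,0,-1.5],"angular": [0,0,0],"fingers": 20},
    {"slide": [0,0,-4],"angular": [0,0,0],"fingers": 20},
    {"slide": [0,0,-8],"angular": [0,0,0],"fingers": 20},
    {"slide": [0,0,-12],"angular": [0,0,0],"fingers": 20},
    {"slide": [0,0,-15],"angular": [0,0,0],"fingers": 20}
  ]
}}

```text
time: 16.23
position: [0.5226, 0.2643, 0.2009]
orientation: [0.039, 0.999, -0.0, 0.0]
force: [1.1, 0.8, -1.7]
opening: 0.0452
grip_force: 61.4
```

```bash
python3 ang.py | tail -9; python3 -c "
from h import *
go([.507,-.241,.2],np.pi-.17)"
```

```text
1.5 foot [191.1 182.5] bar120 [188.5 167.7]
1.6 foot [190.2 180.9] bar120 [187.3 166.2]
1.7 foot [189.5 179.7] bar120 [186.2 165. ]
1.75 foot [189.1 179.1] bar120 [185.7 164.6]
foot obs 186.21533923303835 183.89675516224187
188 3 -0.0595 0.0265 0.0854
191 3 -0.0576 0.0274 0.0748
194 1 -0.0011 0.0095 0.0297
197 4 0.0001 0.0071 0.0203
t 16.27 at [0.525 0.265 0.205] slide [ -2.16 -50.61   0.42] ang [0.002 0.006 0.092]
```

{"method": "step_arm", "body": {
  "plan": [
    {"slide": [-0.1,-2.5,0],"angular": [0,0,0],"fingers": 20},
    {"slide": [-0.3,-7,0],"angular": [0,0,0.02],"fingers": 20},
    {"slide": [-0.5,-12,0],"angular": [0,0,0.04],"fingers": 20},
    {"slide": [-0.7,-17,0],"angular": [0,0,0.06],"fingers": 20},
    {"slide": [-0.9,-22,0],"angular": [0,0,0.09],"fingers": 20}
  ]
}}

```text
time: 16.9
position: [0.5134, 0.043, 0.1981]
orientation: [0.084, 0.996, -0.001, -0.001]
force: [0.6, 0.2, -1.7]
opening: 0.0452
grip_force: 61.5
```

```bash
python3 -c "
from h import *
go([.507,-.241,.2],np.pi-.17); o=readout.get_obs(); print(o['opening'],o['grip_force'])"
```

```text
t 16.9 at [0.513 0.043 0.198] slide [ -4.14 -28.1   -0.17] ang [-0.001 -0.002  0.001]
0.04517341683050451 61.49704797193408
```

{"method": "step_arm", "body": {
  "plan": [
    {"slide": [-0.8,-6,0],"angular": [0,0,0],"fingers": 20},
    {"slide": [-1.8,-12,0],"angular": [0,0,0],"fingers": 20},
    {"slide": [-2.7,-18,0],"angular": [0,0,0],"fingers": 20},
    {"slide": [-3.6,-24,0],"angular": [0,0,0],"fingers": 20},
    {"slide": [-4.1,-28,0],"angular": [0,0,0],"fingers": 20}
  ]
}}

```text
time: 17.52
position: [0.507, -0.2408, 0.1983]
orientation: [0.085, 0.996, -0.0, -0.001]
force: [0.6, 1.0, -1.5]
opening: 0.0453
grip_force: 61.4
```

{"method": "step_arm", "body": {
  "plan": [
    {"slide": [0,0,0],"angular": [0,0,0],"fingers": 20}
  ]
}}

```text
time: 17.65
position: [0.5073, -0.241, 0.1982]
orientation: [0.086, 0.996, -0.0, -0.001]
force: [0.7, 0.6, -1.5]
opening: 0.0452
grip_force: 61.4
```

```bash
python3 - <<'E'
from h import *
go([.507,-.241,.06],np.pi-.17); o=readout.get_obs(); print(o['opening'],o['grip_force'])
s=cams.grab_frame('top'); W=world(s); hsv=cv2.cvtColor(s['color'],cv2.COLOR_RGB2HSV)
for d in spotter.cut_out('reject_bin','top')[:1]:
    r=np.array(d['rect'])*[560,420,560,420]; print(d['p'],r.round())
for x in [.48,.52,.56]:  # wall profile (red, high) at several x
    m=(abs(W[...,0]-x)<.01)&(W[...,1]<-.1)&(W[...,1]>-.4)&(W[...,2]>.07)&(W[...,2]<.105)&(hsv[...,1]>150)&((hsv[...,0]<10)|(hsv[...,0]>170))
    y=W[m][:,1]; print(x,m.sum(),np.percentile(y[y>-.25],[5,50,95]).round(3) if (y>-.25).any() else '', np.percentile(y[y<-.25],[5,50,95]).round(3) if (y<-.25).any() else '')
E
```

```text
t 17.65 at [ 0.507 -0.241  0.198] slide [1.000e-02 1.000e-02 1.382e+01] ang [-0.001 -0.001 -0.003]
0.04517951133363503 61.3987058121711
0.82 [365. 161.  83. 102.]
0.48 60 [-0.163 -0.16  -0.156] [-0.31  -0.307 -0.305]
0.52 38 [-0.17  -0.167 -0.164] 
0.56 29 [-0.176 -0.174 -0.171]
```

Left and right bin walls measured at x = 0.48 are y = -0.160 and -0.307, so the relay is within 3 mm of the bin's midline. I'll lower it.

{"method": "step_arm", "body": {
  "plan": [
    {"slide": [0,-0.2,3.5],"angular": [0,0,0],"fingers": 20},
    {"slide": [0,0.2,8],"angular": [0,0,0],"fingers": 20},
    {"slide": [0,0.2,12],"angular": [0,0,0],"fingers": 20},
    {"slide": [0,0.2,14.5],"angular": [0,0,0],"fingers": 20},
    {"slide": [0,0.2,15.7],"angular": [0,0,0],"fingers": 20}
  ]
}}

```text
time: 18.38
position: [0.5069, -0.2341, 0.0401]
orientation: [0.083, 0.997, 0.001, -0.002]
force: [0.1, -0.0, -1.9]
opening: 0.0455
grip_force: 61.4
```

{"method": "step_arm", "body": {
  "plan": [
    {"slide": [0,0,0],"angular": [0,0,0],"fingers": 20},
    {"slide": [0,0,0.2],"angular": [0,0,0],"fingers": 40},
    {"slide": [0,0,0.2],"angular": [0,0,0],"fingers": 72},
    {"slide": [0,0,0.2],"angular": [0,0,0],"fingers": 72},
    {"slide": [0,0,0.2],"angular": [0,0,0],"fingers": 72}
  ]
}}

```text
time: 19.0
position: [0.5089, -0.2369, 0.0405]
orientation: [0.084, 0.996, -0.001, 0.0]
force: [0.4, -0.3, 0.4]
opening: 0.0616
grip_force: 0.0
```

Released cleanly. Now I'll rise straight up and clear the bin.

{"method": "step_arm", "body": {
  "plan": [
    {"slide": [0,0,-3],"angular": [0,0,0],"fingers": 72},
    {"slide": [0,0,-8],"angular": [0,0,0],"fingers": 72},
    {"slide": [0,0,-13],"angular": [0,0,0],"fingers": 72},
    {"slide": [0,0,-18],"angular": [0,0,0],"fingers": 72},
    {"slide": [0,0,-20],"angular": [0,0,0],"fingers": 72}
  ]
}}

```text
time: 19.62
position: [0.5102, -0.2375, 0.2442]
orientation: [0.084, 0.996, -0.002, 0.003]
force: [0.1, -0.6, -0.8]
opening: 0.0614
grip_force: 0.0
```

{"method": "step_arm", "body": {
  "plan": [
    {"slide": [5,5,0],"angular": [0,0,0],"fingers": 72},
    {"slide": [8,12,0],"angular": [0,0,0],"fingers": 72},
    {"slide": [8,18,0],"angular": [0,0,0],"fingers": 72},
    {"slide": [8,18,0],"angular": [0,0,0],"fingers": 72},
    {"slide": [8,18,0],"angular": [0,0,0],"fingers": 72}
  ]
}}

```text
time: 20.25
position: [0.4598, -0.0449, 0.24]
orientation: [0.083, 0.997, -0.001, 0.0]
force: [-1.1, -0.1, 0.6]
opening: 0.0613
grip_force: 0.0
```

```bash
python3 ang.py | tail -14; python3 - <<'E'
from h import *
s=cams.grab_frame('top'); W=world(s); hsv=cv2.cvtColor(s['color'],cv2.COLOR_RGB2HSV)
for q in ['failed_relay','reject_bin','passed_relay_1']:
    for d in spotter.cut_out(q,'top')[:4]:
        m=d['region']; print(q,round(d['p'],2),(np.array(d['rect'])*[560,420,560,420]).round(),np.median(W[m],0).round(3))
m=(W[...,0]>.42)&(W[...,0]<.6)&(W[...,1]<-.19)&(W[...,1]>-.3)&(W[...,2]>.06)&(W[...,2]<.09)&(hsv[...,0]>12)&(hsv[...,0]<40)
print('cream in bin',m.sum(),np.percentile(W[m],[5,50,95],axis=0).round(3))
o=readout.get_obs(); print(o['time'],o['position'],o['force'])
E
```

```text
1.75 foot [189.1 179.1] bar120 [185.7 164.6]
foot obs 188.399251737039 180.6258685195083
164 8 0.0189 0.001 0.1203
167 14 0.0119 0.001 0.1133
170 15 0.0093 0.0018 0.1053
173 15 0.0089 0.0034 0.0956
176 19 0.0005 0.002 0.0889
179 24 0.0 0.0028 0.0799
182 17 -0.0003 0.0027 0.0711
185 14 0.004 0.003 0.059
188 16 0.0015 0.0036 0.05
191 15 0.0015 0.0019 0.0405
194 15 -0.0009 0.0033 0.0316
197 18 -0.0002 0.0008 0.0206
failed_relay 0.6 [119. 195.  35.  29.] [0.501 0.399 0.067]
reject_bin 0.68 [374. 162.  71.  97.] [ 0.556 -0.296  0.025]
passed_relay_1 0.94 [274. 222.  25.  19.] [0.465 0.041 0.072]
cream in bin 16 [[ 0.488 -0.256  0.07 ]
 [ 0.495 -0.255  0.073]
 [ 0.508 -0.253  0.078]]
20.5 [ 0.45999253 -0.04675822  0.23968386] [0.30328977 0.46635241 0.38340391]
```

{"method": "step_arm", "body": {
  "plan": [
    {"slide": [0,0,-3],"angular": [0,0,0],"fingers": 72},
    {"slide": [0,0,-3],"angular": [0,0,0],"fingers": 72},
    {"slide": [0,0,-3],"angular": [0,0,0],"fingers": 72},
    {"slide": [0,0,-3],"angular": [0,0,0],"fingers": 72}
  ]
}}

```text
time: 21.0
position: [0.4591, -0.0457, 0.2687]
orientation: [0.084, 0.996, -0.0, -0.001]
force: [-0.4, -0.8, 0.1]
opening: 0.0614
grip_force: 0.0
```

```bash
python3 -c "
from cell import sign_off
print(sign_off())"
```

```text
the job is handed in; nothing more can be done
None
```

I handed the job in at about 21 s, with the failed relay standing at the bottom of the red bin and the hold-down arm leaning back at about 1.7 rad; the sign-off gave no verdict, and one passed relay and the bin's final position were hidden from the last camera check.

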